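# Load the last dye jar and slide the caddy home in its rack

## Robot

A 6-joint arm with a two-finger parallel gripper is mounted at the origin on the work surface. World frame = base frame: x ahead of the robot, y to its left, z up, the work surface at z = 0. Lengths are in mm, angles in degrees, forces in N, time in s.
With the tool pointing down it reaches from about 325 to 925 mm from the base axis. Payload 3.1 kg.
Tool frame: the origin (TCP) lies at the very end of the fingers, on their centre line; the grasp point (between the pads) lies grasp_offset behind it (grasp_offset is the distance from the TCP to the grasp point, in mm); z points along the fingers, y is the line along which they close (so a half turn about z gives the same grasp; the last joint's range is limited). The gripper opens to 85 mm and grips with 20 to 120 N. Pads are 22 mm wide; open, the fingers measure 114 mm over their backs; the gripper's body (76 mm by 85 mm) begins 54 mm behind the grasp point. The pads swing forward as they close: fully open they stand 13 mm farther back than shut.
Start: joints at [-69.912, 12.427, 92.441, -0, 75.132, -6.429], TCP at [279.056, -559.255, 199.9] pointing down, gripper open.
Joint ranges: [-157.48, 157.48], [-44.54, 120.13], [17.64, 146.25], [-64.5, 244.5], [7.68, 150.69], [-147.95, 147.95]. Speed limits (degrees/s): [159.86, 159.86, 180, 180, 180, 180].

## Interface

Orientations are given as [roll, pitch, yaw] about the fixed x, y, z axes, in that order (R = Rz(yaw) Ry(pitch) Rx(roll)).
In Python, from station import * gives the robot as it stands. Calls block until the motion is done:
- goto(position, orientation): joint-space move of the TCP to a pose.
- move_l(position, attitude=None, speed=150): straight line of the TCP; attitude=None keeps the orientation; speed is the mean speed in mm/s.
- move_j(angles): joint-space move.
- grip(opening, squeeze=None): finger opening in mm; squeeze is the grip in N (None keeps the last); returns when the fingers have stopped.
- wait(seconds).
- solve_ik(position, orientation): joint angles nearest the present ones, or None.
- get_obs(): the state.
- get_image(name): name is "scene" or "top" or "wrist"; returns the picture (384x512x3 uint8, red, green, blue); there is no depth.
- get_calibration(name): a dict with "fx", "fy", "cx", "cy" (pixels), "R" (3x3) and "t" (3): a world point X has camera coordinates R X + t; the wrist camera has in their place "mount" (4x4, takes a point from camera to tool coordinates, whose origin is the TCP and whose axes are the flange's). Camera axes: x right, y down, z forward; pixel columns grow to the right and rows downward; lengths in mm; the calibration is good to about 2 mm. A picture is of the moment at which its call begins: read the wrist's pose just before it. get_calibration takes no time and is no camera call.
A pose or a line that the arm cannot do raises Unreachable and nothing moves.
- sign_off(): hands the job in; it is judged then, once.
Trained networks look in the newest picture that a camera, given by its name, has taken for a name from the list of things; names that differ only in an ending like _2 or _b are one class to them, and where a whole thing is asked for, a point or a joint stands for the part that bears it (a point fixed in the world has none). Each returns a list of dicts, best first, with "score" (0 to 1); they miss things now and then, are a little off and sometimes report something else, mostly with a low value. They report only what shows in the picture. A call takes as long as a camera call. They do not tell look-alikes from the thing itself.
- spot_in(name, camera): "extent" ([centre column, centre row, width, height] in pixels, round what is visible of it).
- regions_of(name, camera): "region" (384x512 bool, what is visible of it) and "extent" ([centre column, centre row, width, height] in pixels, round what is visible of it).
The state is a dict: "t": time; "joint_pos": joint angles; "qvel": joint speeds; "effort": joint torques, N m; "tcp_pos": TCP position; "ee_rot": TCP orientation; "wrist_force": force on the tool from outside, world axes, zero at the start; "moment": the same for the moment, N m; "grip_width": finger opening in mm; "grip_force": force on a finger pad.
Only numpy, scipy, OpenCV 4.12 (cv2) and the standard library are available. Lean on these libraries where they do the work, as an engineer would, in place of code of your own. Each camera call takes 0.05 s, during which the arm holds its last target. There are 200 camera calls.

## Task

Clear up the dye table: stand the loose dye jar gently in the empty cell of the wooden caddy, then put the full caddy away by sliding it along the groove of the tray rack until it is fully home against the back. Keep the caddy about level with both jars standing in it, and leave the bottle, the tin can and the loose lid where they are.

Things in the scene. Friction and masses are not known exactly. Their poses are not given: they have to be found in the camera images.
- caddy: Open wooden dye caddy, loose, 0.4 kg. Base board 200 (its x) x 170 (its y) x 10 mm; on it a box 200 x 146, wall tops 40 above the underside: the board sticks out 12 along each long side, as tongues for the rack's grooves. On its centre line two square cells, 68 x 68 inside, at x = -60 and +60; shallow brush troughs beside them. Origin: centre of underside. Either end may go first into the rack
- caddy_handle (a point): Middle of the caddy's handle bar, 125 mm above the caddy's underside, over the middle of the caddy. The bar is 14 mm thick (caddy x), 20 mm high, 122 mm long (caddy y), its underside 27 mm above the jar tops; it stands on two uprights, 36 mm along x, 8 mm thick, at caddy y = -63 and +63 mm
- caddy_empty (a point): Centre of the floor of the caddy's empty cell (cell at caddy x = -60 mm), 10 mm above the caddy's underside
- caddy_full (a point): Centre of the floor of the cell that already holds a jar (caddy x = +60 mm), 10 mm above the caddy's underside
- jar: The loose dye jar to be put away: squat round glass jar with dark dye, 58 mm diameter, black cap 53 mm across and 20 mm high, 78 mm tall in all, about 0.18 kg. The straight glass side reaches from the foot to 50 mm above it. Origin: centre of its underside. Stands upright on the table; it and the tall bottle may swap places
- jar_in: The same kind of jar, already standing in the caddy's other cell. Origin: centre of its underside
- rack: Plywood tray rack fixed to the table, open above. Its x points from the mouth to the back, z up; origin on the table under rack_home. Two side panels, inner faces at y = -89 and +89 mm, tops 130 mm above the table (nothing is higher), run from x = -100 (mouth) to the back panel, whose face at x = +100 is the stop. Along each panel runs a groove 20 mm high; below is a bay with a tray of pots
- rack_home (a point): Where the centre of the caddy's underside lies when the caddy is fully home: level with the top of the lower runners (85 mm above the table), caddy end touching the back panel. Axes as the rack's
- rack_mouth (a point): Middle of the mouth at groove-floor height, 100 mm before rack_home. Grooves start here: floor 85, ceiling 105 mm above the table, ceiling strips (12 mm thick) reach in to y = -77 and +77 mm. The lower runners (inner edges y = -65 and +65) start 50 mm before the mouth, between outward-flaring cheeks whose tops are 20 mm above the runners
- bottle: Bystander: white plastic refill bottle, 60 mm diameter, 150 mm tall, upright. Origin: centre of its underside. Leave alone
- can: Bystander: open ribbed tin can, 80 mm diameter, 110 mm high, with brushes reaching 205 mm. Origin: centre of its underside. Leave alone
- lid: Bystander: loose black jar lid lying flat, 60 mm diameter, 14 mm thick. Origin: centre of its underside. Leave alone
Not all that is in view belongs to the job. What is shaped like the jar_in but pink or red is not meant.

How it is judged:
By the outcome, as a careful person would: the job done as asked, in the order asked, and still so for the second after the job is handed in, with the robot touching nothing.
It also fails if it takes over 61 s, if anything falls off the work surface, if the arm or the gripper's body presses on something with over 40 N, if the wrist force passes 120 N, or if a joint passes its speed limit or range.

## Working session

There is one attempt and no reset: what is moved stays moved. The work goes in short steps, each a Python script; the robot and the scene stay as the last script left them, time stands still between calls to the robot, and variables do not carry over. Pictures are saved under pics/ and viewed, at most 10 in all, crops included, and the job is handed in when it is done.

```bash
ls; mkdir -p pics; python3 - <<'E'
from station import *
import cv2,numpy as np
for c in ("scene","top"):
    im=get_image(c); cv2.imwrite(f"pics/{c}0.png",im[:,:,::-1])
    k=get_calibration(c); print(c,{a:np.round(b,3).tolist() for a,b in k.items()})
    for n in ("caddy","caddy_handle","jar","jar_in","rack","bottle","can","lid"):
        print(n,[(round(d["score"],2),np.round(d["extent"]).tolist()) for d in spot_in(n,c)][:5])
o=get_obs();print(o)
print(get_calibration("wrist"))
try: print(grasp_offset)
except Exception as e: print(e)
E
```

```text
pics
scene {'fx': 383.571, 'fy': 383.571, 'cx': 251.863, 'cy': 194.739, 'R': [[0.811, 0.586, -0.003], [0.495, -0.688, -0.531], [-0.313, 0.429, -0.847]], 't': [-386.476, -242.328, 1365.254]}
caddy []
caddy_handle []
jar [(0.8, [268.0, 269.0, 22.0, 34.0])]
jar_in [(0.86, [307.0, 208.0, 22.0, 30.0]), (0.78, [137.0, 268.0, 24.0, 29.0]), (0.72, [232.0, 217.0, 19.0, 25.0])]
rack [(0.8, [310.0, 126.0, 109.0, 89.0])]
bottle []
can [(0.6, [223.0, 309.0, 38.0, 60.0])]
lid [(0.57, [298.0, 247.0, 22.0, 25.0])]
top {'fx': 405.49, 'fy': 405.49, 'cx': 249.175, 'cy': 191.789, 'R': [[-0.005, -1.0, 0.016], [-0.998, 0.004, -0.065], [0.065, -0.016, -0.998]], 't': [-72.054, 516.541, 1066.798]}
caddy []
caddy_handle [(0.95, [291.0, 218.0, 92.0, 89.0])]
jar []
jar_in [(0.88, [210.0, 140.0, 20.0, 26.0]), (0.81, [378.0, 244.0, 34.0, 23.0]), (0.58, [270.0, 202.0, 22.0, 25.0])]
rack [(0.73, [98.0, 195.0, 132.0, 110.0])]
bottle [(0.84, [380.0, 204.0, 36.0, 23.0])]
can [(0.66, [368.0, 129.0, 60.0, 54.0])]
lid [(0.86, [252.0, 130.0, 25.0, 20.0]), (0.29, [271.0, 203.0, 20.0, 26.0])]
{'t': 0.9, 'joint_pos': array([
[... 419 characters left out ...]
ay([ 1.79996879e+02, -1.28287933e-04,  2.65146856e+01]), 'wrist_force': array([-0.02238367,  0.57150845,  0.66712489]), 'moment': array([-0.03419707,  0.00506889,  0.01675266]), 'grip_force': 0.0, 'grip_width': 85.20776802846949}
{'fx': 295.2066338356079, 'fy': 295.2066338356079, 'cx': 256.7368957348424, 'cy': 188.5094572322334, 'mount': array([[-2.11649213e-04, -9.53215522e-01, -3.02291456e-01,
         7.69834222e+01],
       [ 9.99999388e-01,  1.26591367e-04, -1.09932958e-03,
        -6.47667151e-01],
       [ 1.08616551e-03, -3.02291504e-01,  9.53214911e-01,
        -1.74806334e+02],
       [ 0.00000000e+00,  0.00000000e+00,  0.00000000e+00,
         1.00000000e+00]])}
18.700000000000003
```

```bash
python3 - <<'E'
import cv2
for c,(x0,y0,w,h) in (("scene",(100,60,300,290)),("top",(20,90,400,240))):
    im=cv2.imread(f"pics/{c}0.png")[y0:y0+h,x0:x0+w]
    cv2.imwrite(f"pics/{c}0c.png",cv2.resize(im,None,fx=2,fy=2,interpolation=cv2.INTER_CUBIC))
E
```

```text
(no output)
```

View pics/scene0c.png

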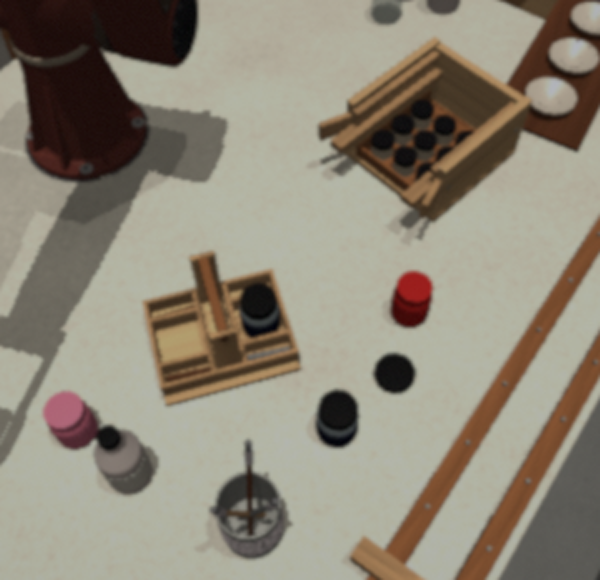

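View pics/top0c.png

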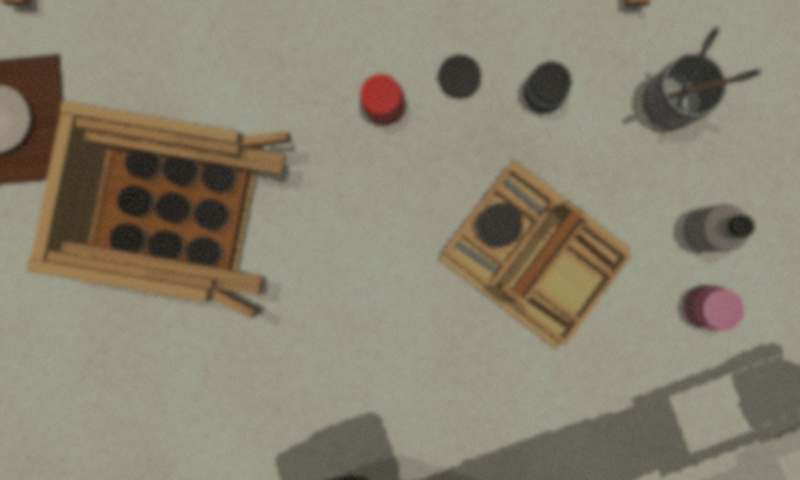

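The table shows three jar-like loose things. In scene pixels, the dark jar with the black cap is at (268,269), the red one at (307,208) and the pink one at (137,268). In the top view the dark jar is at (293,134). Only the dark one fits "dark dye, black cap", and the 2× crops above confirm it. The caddy is at top (287,217) with its empty cell toward the lower right. The rack mouth faces the caddy. Next I'll get rough positions and then closer wrist views.

```bash
cat > h.py <<'E'
from station import *
import numpy as np, cv2
from scipy.spatial.transform import Rotation as Ro
from scipy.optimize import least_squares
def cam(name):
    k=get_calibration(name); K=np.array([[k["fx"],0,k["cx"]],[0,k["fy"],k["cy"]],[0,0,1]])
    if name!="wrist": return K,np.array(k["R"]),np.array(k["t"])
    o=get_obs(); T=np.eye(4); T[:3,:3]=Ro.from_euler("xyz",o["ee_rot"],degrees=True).as_matrix(); T[:3,3]=o["tcp_pos"]
    W=np.linalg.inv(T@k["mount"]); return K,W[:3,:3],W[:3,3]
def proj(C,X):
    p=(np.atleast_2d(X)@C[1].T+C[2])@C[0].T; return p[:,:2]/p[:,2:]
def onplane(C,uv,z):
    C0=-C[1].T@C[2]; d=C[1].T@np.linalg.solve(C[0],[uv[0],uv[1],1]); return C0+d*(z-C0[2])/d[2]
E
python3 - <<'E'
from h import *
C=cam("top"); P=lambda u,v,z:np.round(onplane(C,(20+u/2,90+v/2),z)[:2])
print("jar cap",P(549,83,78)); print("jar_in cap",P(500,225,88)); print("caddy corners",[P(*c,20) for c in((515,162),(630,255),(558,345),(440,257))])
print("rack",[P(*c,130) for c in((65,102),(30,270),(240,140),(213,295))])
S=cam("scene"); print(onplane(S,(268,258),78))
def shot(tag,pos,yaw):
    goto(pos,[180,0,yaw]); wait(.3); Cw=cam("wrist"); im=get_image("wrist")
    cv2.imwrite(f"pics/{tag}.png",im[:,:,::-1]); np.savez(f"{tag}.npz",K=Cw[0],R=Cw[1],t=Cw[2]); 
    for n in ("jar","jar_in","caddy","rack"): print(tag,n,[(round(d["score"],2),np.round(d["extent"]).tolist()) for d in spot_in(n,"wrist")][:3])
a=P(500,245,0);b=P(530,270,0)
q=P(520,190,0); shot("w1",[q[0],q[1],260],0); print(q,get_obs()["t"],get_obs()["joint_pos"])
r=P(150,200,0); shot("w2",[r[0],r[1],330],0); print(r,get_obs()["t"])
E
```

```text
jar cap [ 666. -190.]
jar_in cap [ 485. -125.]
caddy corners [array([ 572., -150.]), array([ 447., -303.]), array([ 328., -205.]), array([445., -50.])]
rack [array([633., 399.]), array([432., 434.]), array([586., 189.]), array([402., 218.])]
[ 660.37283102 -180.76838763   78.        ]
w1 jar [(0.64, [285.0, 44.0, 51.0, 61.0])]
w1 jar_in [(0.93, [230.0, 193.0, 45.0, 51.0]), (0.86, [420.0, 258.0, 61.0, 60.0]), (0.59, [102.0, 58.0, 74.0, 58.0])]
w1 caddy [(0.81, [271.0, 206.0, 170.0, 174.0])]
w1 rack [(0.65, [10.0, 196.0, 20.0, 178.0])]
[ 536. -159.] 3.2 [-2.37246252e+01  1.87074300e+00  9.76470268e+01 -1.80051148e-03
  8.04820809e+01  6.62818704e+01]
w2 jar []
w2 jar_in [(0.91, [474.0, 56.0, 70.0, 51.0])]
w2 caddy [(0.77, [494.0, 186.0, 35.0, 70.0])]
w2 rack [(0.56, [299.0, 156.0, 228.0, 183.0])]
[524. 342.] 5.5833
```

```bash
python3 - <<'E'
import cv2
im=cv2.imread("pics/w1.png"); cv2.imwrite("pics/w1c.png",cv2.resize(im[0:300,130:430],(600,600),interpolation=cv2.INTER_CUBIC))
im=cv2.imread("pics/w2.png"); cv2.imwrite("pics/w2c.png",cv2.resize(im[50:290,160:480],None,fx=2.5,fy=2.5,interpolation=cv2.INTER_CUBIC))
E
```

```text
(no output)
```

View pics/w1c.png

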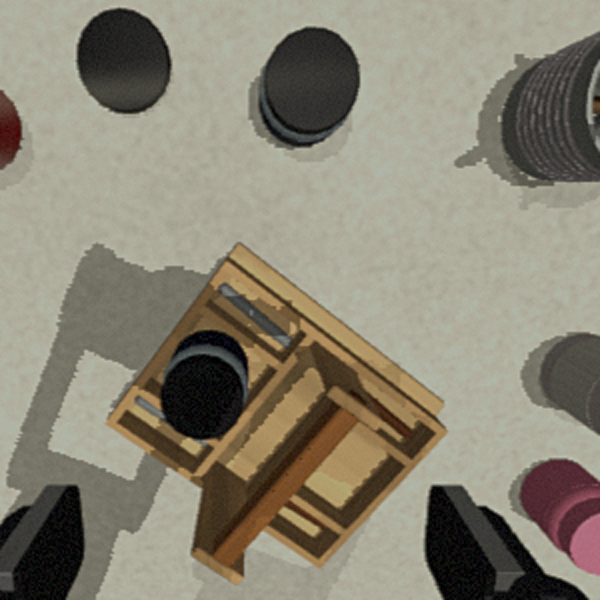

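View pics/w2c.png

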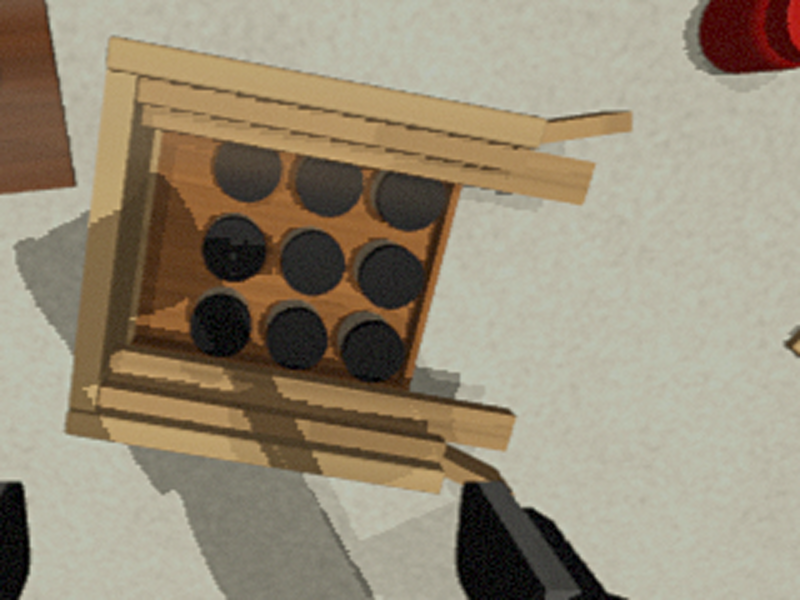

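w1 shows the caddy with wall corners at crop (447,430), (320,565) and (108,420), and the jar cap at (310,78). w2 shows the rack with panel inner corners at (138,78), (540,150) and (443,440), and runner ends at (583,204) and (515,412). Next I'll fit the poses.

```bash
cat > fit.py <<'E'
from h import *
def load(t): d=np.load(t+".npz"); return d["K"],d["R"],d["t"]
def fit(C,L,uv,x0):
    L=np.array(L,float)
    def w(p): c,s=np.cos(p[2]),np.sin(p[2]); return np.c_[c*L[:,0]-s*L[:,1]+p[0], s*L[:,0]+c*L[:,1]+p[1],L[:,2]]
    f=lambda p:(proj(C,w(p))-uv).ravel()
    r=least_squares(f,x0,loss="soft_l1",x_scale=[100,100,1]); return r.x,f(r.x).reshape(-1,2)
E
python3 - <<'E'
from fit import *
C1,C2=load("w1"),load("w2")
uv=np.array([(447,430),(320,565),(108,420),(443,403),(237,243),(205,392)])/2+[130,0]
L=[(-100,-73,40),(-100,73,40),(100,73,40),(-100,-85,10),(100,-85,10),(60,0,88)]
p,r=fit(C1,L,uv,[450,-177,np.radians(50)]); print("caddy",p[:2],np.degrees(p[2]));print(np.round(r,1).tolist())
uv=np.array([(138,78),(540,150),(443,440),(98,408),(583,204),(515,412)])/2.5+[160,50]
L=[(100,-89,130),(-100,-89,130),(-100,89,130),(100,89,130),(-150,-65,85),(-150,65,85)]
p,r=fit(C2,L,uv,[515,300,np.radians(98)]); print("rack",p[:2],np.degrees(p[2]));print(np.round(r,1).tolist())
print("jar",onplane(C1,(130+311/2,78/2),78))
# jar from w1 spot/top regions
E
```

```text
caddy [ 451.02183095 -175.18639657] 52.25309897661111
[[0.5, -0.4], [-0.5, 0.6], [-1.8, 0.2], [1.8, -0.2], [0.7, -2.1], [-0.6, 3.7]]
rack [514.45380765 309.74128176] 79.62891612234107
[[-0.5, -3.1], [0.4, -0.9], [1.2, 11.9], [-2.2, 1.1], [-0.0, -0.0], [0.4, 1.0]]
jar [ 670.50123329 -190.29876075   78.        ]
```

```bash
cat > ov.py <<'E'
from fit import *
def draw(img,C,p,segs,off,s,out,size):
    im=cv2.imread(img)[off[1]:off[1]+size[1],off[0]:off[0]+size[0]]; im=cv2.resize(im,None,fx=s,fy=s,interpolation=cv2.INTER_CUBIC)
    c,sn=np.cos(p[2]),np.sin(p[2])
    for a,b in segs:
        X=np.array([a,b],float); W=np.c_[c*X[:,0]-sn*X[:,1]+p[0],sn*X[:,0]+c*X[:,1]+p[1],X[:,2]]
        u=((proj(C,W)-off+.5)*s).round().astype(int); cv2.line(im,tuple(map(int,u[0])),tuple(map(int,u[1])),(255,0,255),1)
    return im
E
python3 - <<'E'
from ov import *
C1,C2=load("w1"),load("w2")
uv=np.array([(540,150),(441,467),(97,408),(583,204),(515,412)])/2.5+[160,50]
L=[(-100,-89,130),(-100,89,130),(100,89,130),(-150,-65,85),(-150,65,85)]
p,r=fit(C2,L,uv,[515,300,np.radians(80)]); print("rack",p[:2],np.degrees(p[2]));print(np.round(r,1).tolist())
segs=[((-100,y,130),(100,y,130)) for y in(-89,89)]+[((-150,y,85),(100,y,85)) for y in(-65,65)]+[((-100,y,117),(100,y,117)) for y in(-77,77)]+[((100,-89,130),(100,89,130)),((-100,-89,130),(-100,89,130))]
a=draw("pics/w2.png",C2,p,segs,np.array([160,50]),2.5,"",(320,240)); cv2.imwrite("pics/ov2.png",a)
E
```

```text
rack [515.42845888 310.11562976] 79.3378154646934
[[0.4, -1.2], [1.4, 0.8], [-2.4, 0.1], [-0.2, -0.1], [-0.1, 0.8]]
```

View pics/ov2.png

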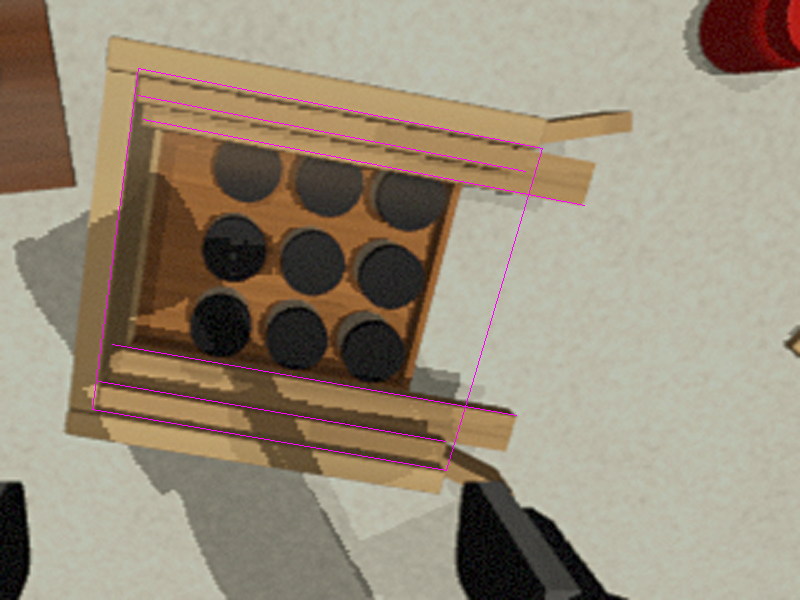

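The overlay fits the rack: panels, strips and runners lie on the lines, apart from the upper side being about 2 mm in at the back. I'll use rack home ≈ (514.9, 310), yaw 79.6. Next I'll look at the jar from above.

```bash
cat >> fit.py <<'E'
a=np.linspace(0,2*np.pi,60)
CYL=np.vstack([np.c_[r*np.cos(a),r*np.sin(a),0*a+z] for r,z in((29,0),(29,50),(26.5,58),(26.5,78))])
def jarfit(C,ext,x0,zb=0):
    def f(p):
        u=proj(C,CYL+[p[0],p[1],zb]); lo,hi=u.min(0),u.max(0); return np.r_[(lo+hi)/2-ext[:2],(hi-lo)-ext[2:]]
    r=least_squares(f,x0); return r.x,f(r.x)
E
python3 - <<'E'
from fit import *
goto([668,-190,200],[180,0,52.25]); wait(.3)
for pos in ([668,-190,200],[640,-215,200]):
    move_l(pos); wait(.2); C=cam("wrist"); im=get_image("wrist"); cv2.imwrite(f"pics/j{pos[0]}.png",im[:,:,::-1])
    for d in regions_of("jar","wrist")[:2]: print(round(d["score"],2),np.round(d["extent"],1),[np.round(v,1) for v in jarfit(C,np.array(d["extent"]),[668,-190])])
print(get_obs()["t"])
E
```

```text
0.75 [260.5 167.2  47.6  62.2] [array([ 669.3, -192.8]), array([-0.3,  0.2,  3.9, -0. ])]
0.96 [267.  136.3  51.3  59.4] [array([ 669.1, -193.2]), array([-0.2,  0.2,  2.5, -0.6])]
9.175
```

View pics/j668.png

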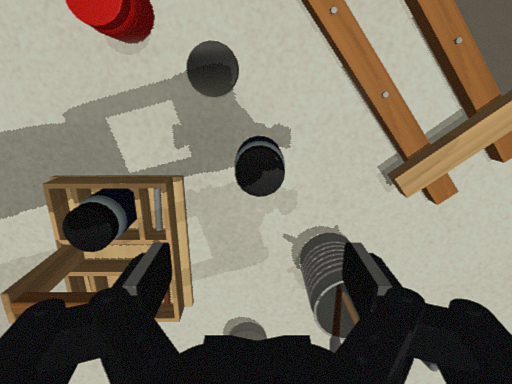

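The jar is at (669.2, −193.0), agreed by two views. Before placing it, I'll check the caddy fit as an overlay on both views.

```bash
python3 - <<'E'
from ov import *
k=get_calibration("wrist")
T=np.eye(4);T[:3,:3]=Ro.from_euler("xyz",[180,0,52.25],degrees=True).as_matrix();T[:3,3]=[668,-190,200]
W=np.linalg.inv(T@k["mount"]); C1=load("w1"); Cj=(C1[0],W[:3,:3],W[:3,3])
p=[451.0,-175.2,np.radians(52.25)]
def box(x,y,z): c=[(-x,-y,z),(x,-y,z),(x,y,z),(-x,y,z)]; return [(c[i],c[(i+1)%4]) for i in range(4)]
cell=[(-94,-34,40),(-26,-34,40),(-26,34,40),(-94,34,40)]
segs=box(100,73,40)+box(100,85,10)+[(cell[i],cell[(i+1)%4]) for i in range(4)]+box(7,61,135)
A=draw("pics/w1.png",C1,p,segs,np.array([170,100]),2,"",(200,200))
B=draw("pics/j668.png",Cj,p,segs,np.array([0,150]),2,"",(200,200))
cv2.imwrite("pics/ov1.png",np.hstack([A,B]))
E
```

```text
(no output)
```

View pics/ov1.png

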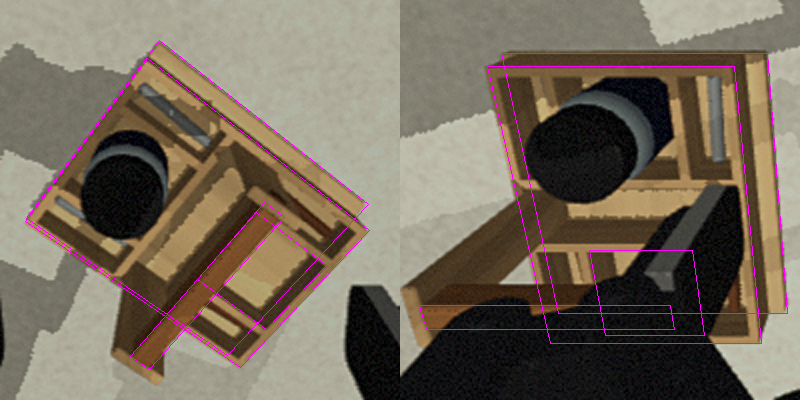

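The fit lies on the caddy edges in both views, to about 1 px in w1. I'll pick the jar and place it in the empty cell.

```bash
python3 - <<'E'
from h import *
def st(m): o=get_obs(); print(m,round(o["t"],2),np.round(o["tcp_pos"],1),np.round(o["wrist_force"],1),round(o["grip_width"],1),round(o["grip_force"],1))
Y=52.25
goto([669.2,-193,130],[180,0,Y]); move_l([669.2,-193,33],speed=120); wait(.1); st("down")
grip(50,35); st("grip")
move_l([669.2,-193,190],speed=150); st("up")
c,s=np.cos(np.radians(Y)),np.sin(np.radians(Y)); t=[451-61.5*c,-175.2-61.5*s]
move_l([*t,190],speed=200); wait(.3); st("over")
C=cam("wrist"); np.savez("w3.npz",K=C[0],R=C[1],t=C[2]); cv2.imwrite("pics/w3.png",get_image("wrist")[:,:,::-1])
E
```

```text
down 10.65 [ 670.5 -193.5   34.7] [-0.2 -0.8  0.3] 85.5 0.0
grip 11.07 [ 669.8 -193.1   34.1] [-0.7 -0.1  4.6] 51.3 37.1
up 12.28 [ 668.1 -192.6  188.1] [ 0.3 -0.1 -2.1] 51.4 36.7
over 14.02 [ 413.7 -223.7  189.9] [ 0.3 -1.2 -1.7] 51.2 36.7
```

View pics/w3.png

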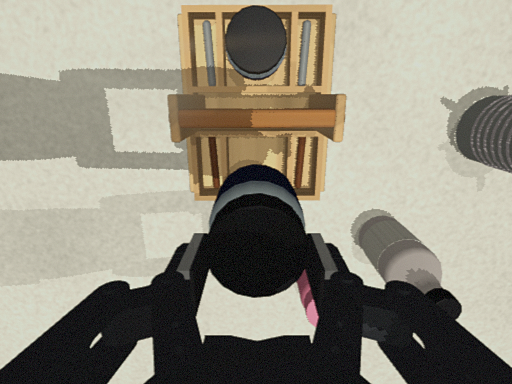

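The jar is held upright by its cap at column 256, on the caddy's centre line (walls at columns 182 and 332). Lowering with force monitoring.

```bash
python3 - <<'E'
from h import *
def st(m): o=get_obs(); print(m,round(o["t"],2),np.round(o["tcp_pos"],1),np.round(o["wrist_force"],1),round(o["grip_width"],1),round(o["grip_force"],1)); return o
c,s=np.cos(np.radians(52.25)),np.sin(np.radians(52.25)); t=[451-61.5*c,-175.2-61.5*s]
move_l([*t,80],speed=120); st("80")
move_l([*t,48],speed=50); wait(.15); o=st("48"); f0=o["wrist_force"][2]
z=48
while z>40:
    z-=1; move_l([*t,z],speed=20); wait(.05); o=get_obs()
    if o["wrist_force"][2]>0.8 or abs(o["wrist_force"][:2]).max()>6: break
st(f"z{z}")
if o["tcp_pos"][2]<46.5:
    grip(66); wait(.1); st("open"); move_l([*t,200],speed=150); wait(.2); st("up")
    cv2.imwrite("pics/w4.png",get_image("wrist")[:,:,::-1])
    for d in spot_in("jar_in","wrist")[:4]: print(round(d["score"],2),np.round(d["extent"],0))
E
```

```text
80 15.13 [ 414.1 -224.4   80.8] [-0.4 -0.5 -1.4] 50.8 36.7
48 16.07 [ 413.7 -224.1   48.4] [-0.6 -0.8 -1.6] 51.2 36.7
z43 17.57 [ 413.6 -224.    44. ] [-1.6  1.2  4.1] 51.1 37.4
open 17.98 [ 413.3 -223.8   42.9] [-0.9 -0.8 -0.2] 65.8 0.0
up 19.38 [ 412.8 -223.4  198.9] [-1.  -0.1  0.6] 65.7 0.0
0.89 [258.  44.  60.  68.]
0.58 [315. 287.  36.  69.]
```

```bash
ls pics/w4.png
```

```text
pics/w4.png
```

Contact came at TCP 44, which is exactly the expected cell floor. Next I'll check both jars and the handle from the handle-grasp pose.

```bash
python3 - <<'E'
from ov import *
goto([451,-175.2,240],[180,0,142.25]); grip(60); wait(.3)
C=cam("wrist"); np.savez("w5.npz",K=C[0],R=C[1],t=C[2]); cv2.imwrite("pics/w5.png",get_image("wrist")[:,:,::-1])
p=[451.0,-175.2,np.radians(52.25)]
def box(x,y,z): c=[(-x,-y,z),(x,-y,z),(x,y,z),(-x,y,z)]; return [(c[i],c[(i+1)%4]) for i in range(4)]
A=draw("pics/w5.png",C,p,box(100,73,40)+box(100,85,10)+box(7,61,135),np.array([56,0]),2,"",(400,300)); cv2.imwrite("pics/ov5.png",A)
print(get_obs()["t"],get_obs()["joint_pos"].round(1))
for n in ("jar","jar_in"):
  for d in regions_of(n,"wrist")[:4]: print(n,round(d["score"],2),np.round(d["extent"],1),[np.round(v,1) for v in jarfit(C,np.array(d["extent"]),[451,-175],10)])
for x in(-60,60): print(x,p[0]+x*np.cos(p[2]),p[1]+x*np.sin(p[2]))
E
```

```text
21.3583 [-29.6  -7.1 108.4   0.   78.7 -81.8]
jar 0.94 [207.7 161.1  53.4  54.7] [array([ 414.3, -221.9]), array([ 0.1, -0.1,  0.4,  1.7])]
jar_in 0.86 [306.4 158.8  55.5  58. ] [array([ 485.8, -125.3]), array([ 0.3,  0.1, -1.3, -1.8])]
jar_in 0.69 [ 89.3 219.2  68.   57.2] [array([ 378.9, -397.2]), array([1. , 0.1, 5.2, 4.3])]
jar_in 0.58 [471.4 186.6  81.1  60.2] [array([645.2,  19.8]), array([-0.9,  0.5,  4.3, -1.4])]
-60 414.266963197933 -222.64137442463058
60 487.733036802067 -127.7586255753694
```

View pics/ov5.png

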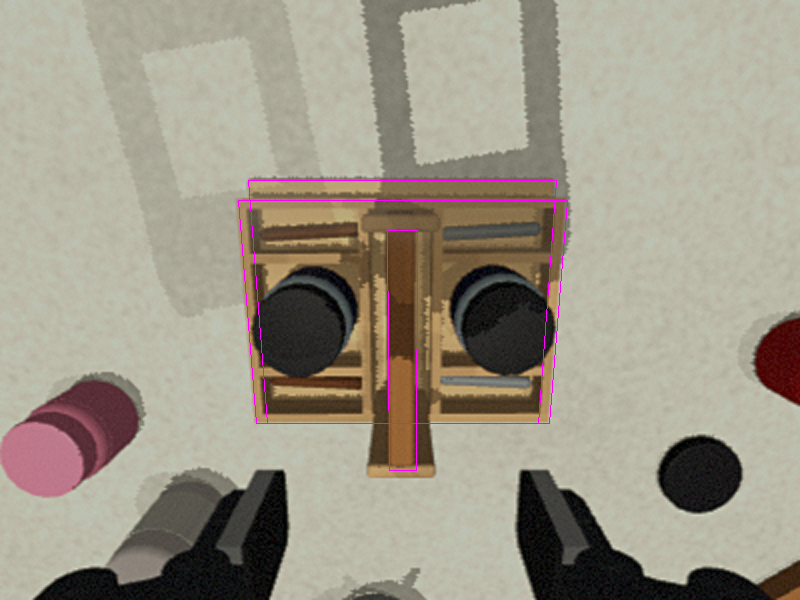

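Both jars stand in their cells and the fit lies on the caddy and the bar. Now I'll grip the handle, lift, and carry it to before the mouth.

```bash
cat >> h.py <<'E'
def st(m):
    o=get_obs(); print(m,round(o["t"],2),np.round(o["tcp_pos"],1),np.round(o["ee_rot"],2),"F",np.round(o["wrist_force"],1),"M",np.round(o["moment"],2),round(o["grip_width"],1),round(o["grip_force"],1)); return o
E
python3 - <<'E'
from h import *
move_l([451,-175.2,150],speed=150); grip(40); move_l([451,-175.2,105],speed=80); wait(.15); st("down")
grip(5,100); wait(.1); st("grip")
move_l([451,-175.2,155],speed=80); wait(.3); st("lift")
u=np.array([np.cos(np.radians(79.6)),np.sin(np.radians(79.6))]); q=np.array([514.9,310])-275*u
move_l([*q,155],[180,0,169.6],speed=130); wait(.4); st("pre")
C=cam("wrist"); np.savez("w6.npz",K=C[0],R=C[1],t=C[2]); cv2.imwrite("pics/w6.png",get_image("wrist")[:,:,::-1])
cv2.imwrite("pics/t6.png",get_image("top")[:,:,::-1])
cv2.imwrite("pics/s6.png",get_image("scene")[:,:,::-1])
E
```

```text
down 23.4 [ 451.6 -175.6  105.8] [1.7999e+02 9.0000e-02 1.4225e+02] F [ 0.8 -0.1 -0.7] M [-0.01 -0.02 -0.01] 39.9 0.0
grip 23.93 [ 451.  -175.2  105. ] [180.     0.   142.25] F [-0.5  0.7  0.1] M [ 0.   -0.02  0.01] 5.3 0.0
lift 25.01 [ 450.7 -175.   154.4] [-1.7999e+02 -6.0000e-02  1.4225e+02] F [-0.3 -0.1 -0. ] M [-0.    0.01 -0.  ] 5.1 0.0
pre 27.22 [465.3  39.4 155. ] [-180.      0.    169.58] F [ 0.5  0.5 -0.7] M [-0.02 -0.    0.01] 4.6 0.0
```

The fingers closed to 5 mm with no load, so the bar was missed. I'll look before doing anything else, using my last picture as a composite.

```bash
python3 - <<'E'
import cv2,numpy as np
r=lambda f,x,y,w,h,W,H:cv2.resize(cv2.imread(f"pics/{f}.png")[y:y+h,x:x+w],(W,H),interpolation=cv2.INTER_CUBIC)
A=np.hstack([r("s6",140,140,200,150,400,300),r("t6",200,130,200,150,400,300)])
B=np.hstack([r("w6",0,0,512,384,400,300),r("w5",120,60,240,180,400,300)])
cv2.imwrite("pics/comp6.png",np.vstack([A,B]))
E
```

```text
(no output)
```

View pics/comp6.png

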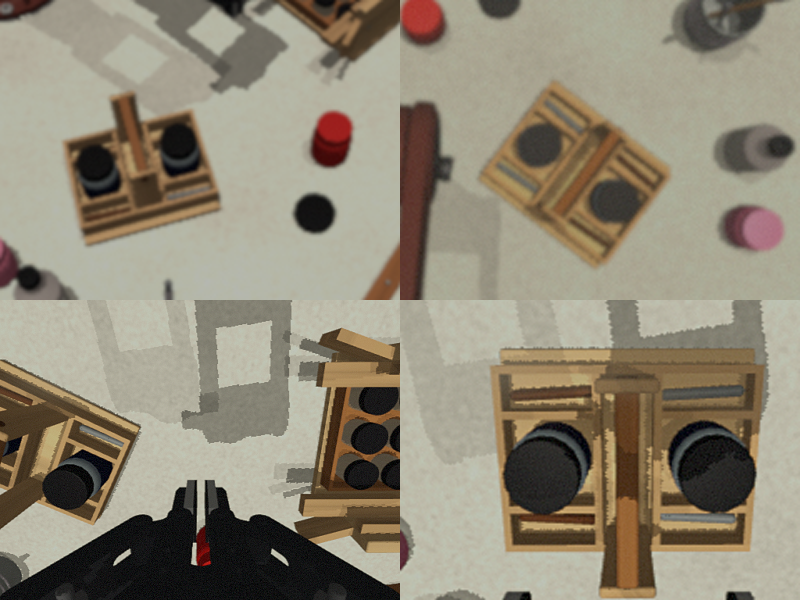

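The caddy is unmoved at top (287,217), with both jars upright. The wrist pictures also explain the miss: at 60 mm opening the tips are 115 px apart, a depth of about 154 mm, so the real fingertips sit about 30–35 mm behind the stated TCP. That also explains why the jar was held by its cap. I'll measure this offset with a light touch on the bar top (z = 135), then regrip lower.

```bash
python3 - <<'E'
from h import *
x,y=451,-175.2
move_l([x,y,130],[180,0,142.25],speed=180); move_l([x,y,107],speed=80); wait(.2); f0=st("start")["wrist_force"][2]
z=107; hit=None
while z>92:
    z-=1.5; move_l([x,y,z],speed=25); o=get_obs()
    if o["wrist_force"][2]-f0>2.5: hit=o["tcp_pos"][2]; break
o=st("hit"); print(hit)
if hit:
    d=135-hit; print("tip offset",d)
    move_l([x,y,hit+15],speed=100); grip(40,100); 
    zg=hit-27; move_l([x,y,zg],speed=80); wait(.1); st("down")
    grip(5,100); wait(.1); o=st("grip")
    if o["grip_force"]>50:
        move_l([x,y,zg+20],speed=40); wait(.2); st("lift20")
E
```

```text
start 29.35 [ 451.4 -175.4  107.5] [1.7999e+02 6.0000e-02 1.4226e+02] F [ 0.1 -0.8 -0.3] M [-0.03  0.04  0.01] 4.9 0.0
hit 30.1 [ 451.  -175.2  103.8] [-1.7999e+02 -4.0000e-02  1.4226e+02] F [-3.3  1.4  7.2] M [0.25 0.55 0.05] 4.7 3.7
103.81521482684963
tip offset 31.184785173150374
down 31.62 [ 451.6 -175.5   77.4] [1.7999e+02 8.0000e-02 1.4225e+02] F [ 0.1 -0.4 -0. ] M [-0.   -0.01 -0.01] 40.1 0.0
grip 32.08 [ 451.3 -175.8   77.7] [-1.7997e+02  6.0000e-02  1.4226e+02] F [-2.8 -0.4  5.8] M [-0.09  0.42  0.04] 12.3 98.6
lift20 32.93 [ 450.7 -175.    96.5] [-1.7999e+02 -4.0000e-02  1.4225e+02] F [ 0.1  0.  -7.6] M [ 0.08 -0.03 -0.06] 12.5 97.6
```

The measured tip offset is 31 mm. The caddy is now held (98 N grip, 7.6 N load). Next is carry and insert, with force checks.

```bash
cat > ins.py <<'E'
from h import *
u=np.array([np.cos(np.radians(79.6)),np.sin(np.radians(79.6))]); n=np.array([-u[1],u[0]]); H=np.array([514.9,310.])
def run(s0,s1,h0,h1,step,v,lat=0,lim=12):
    s=s0
    while s<s1:
        s=min(s+step,s1); h=h0+(h1-h0)*(s-s0)/(s1-s0)
        move_l([*(H+s*u+lat*n),76.8+h],speed=v); o=get_obs(); F=o["wrist_force"]; a=F[:2]@u; l=F[:2]@n
        p=o["tcp_pos"][:2]-H
        print(round(o["t"],1),"s",round(s,1),"act",round(p@u,1),"lat",round(lat,1),round(p@n,1),"along",round(a,1),"side",round(l,1),"Fz",round(F[2],1),"M",o["moment"].round(2),"g",round(o["grip_width"],1))
        if abs(a)>lim or abs(F[2]+7.6)>lim: print("STOP"); return s,lat
        if abs(l)>4: lat+=np.sign(l)*.7
    return s,lat
E
python3 - <<'E'
from ins import *
move_l([451,-175.2,76.8+80],speed=120)
move_l([*(H-275*u),76.8+89.5],[180,0,169.6],speed=140); wait(.3); st("pre")
for n_ in ("top","scene"): cv2.imwrite(f"pics/{n_}7.png",get_image(n_)[:,:,::-1])
run(-275,-100,89.5,89.5,17.5,70)
E
```

```text
pre 35.58 [465.3  39.2 166.3] [-180.     -0.    169.56] F [-0.2  0.2 -7.7] M [0.03 0.04 0.02] 12.4 97.6
36.1 s -257.5 act -257.0 lat 0 0.1 along -0.3 side 0.1 Fz -6.8 M [ 0.   -0.01  0.  ] g 12.3
36.5 s -240.0 act -239.7 lat 0 0.1 along -0.1 side 0.2 Fz -7.1 M [-0.04  0.03 -0.05] g 12.3
36.9 s -222.5 act -222.2 lat 0 0.0 along -0.3 side -0.0 Fz -8.2 M [-0.06  0.06 -0.03] g 12.2
37.3 s -205.0 act -204.7 lat 0 0.1 along -0.1 side -0.6 Fz -8.1 M [-0.07  0.    0.01] g 12.3
37.7 s -187.5 act -187.2 lat 0 0.0 along -0.6 side -0.4 Fz -7.7 M [-0.05 -0.   -0.05] g 12.1
38.1 s -170.0 act -169.7 lat 0 0.0 along -0.2 side -1.1 Fz -7.3 M [-0.    0.02  0.01] g 12.5
38.5 s -152.5 act -152.2 lat 0 -0.0 along -0.1 side 0.1 Fz -7.3 M [-0.07  0.01 -0.02] g 12.6
38.9 s -135.0 act -134.7 lat 0 -0.0 along -0.4 side 0.5 Fz -9.0 M [-0.01 -0.03 -0.02] g 12.3
39.3 s -117.5 act -117.2 lat 0 0.0 along -0.1 side -0.4 Fz -7.4 M [-0.06 -0.03 -0.05] g 12.4
39.7 s -100.0 act -99.7 lat 0 0.0 along -0.2 side 0.4 Fz -8.7 M [-0.   -0.03 -0.03] g 12.2
```

No contact yet, so it is running freely. Continuing to the stop.

```bash
python3 - <<'E'
from ins import *
s,lat=run(-100,-12,89.5,87,17.6,70)
if s>=-12: s,lat=run(-12,10,87,86.5,2,25,lat,8)
print(s,lat); st("end")
E
```

```text
40.1 s -82.4 act -82.1 lat 0 0.0 along -0.6 side -1.3 Fz -7.7 M [0.03 0.01 0.  ] g 12.3
40.5 s -64.8 act -64.4 lat 0 0.0 along 0.2 side -0.9 Fz -8.8 M [-0.01  0.02 -0.02] g 12.5
40.9 s -47.2 act -46.9 lat 0 0.1 along -0.6 side 1.0 Fz -8.0 M [-0.11  0.01 -0.02] g 11.9
41.3 s -29.6 act -29.3 lat 0 0.1 along 0.0 side -0.0 Fz -7.5 M [-0.03 -0.02 -0.02] g 12.1
41.7 s -12.0 act -11.6 lat 0 0.0 along 0.5 side -0.4 Fz -7.8 M [-0.06 -0.01  0.  ] g 12.1
41.9 s -12 act -12.3 lat 0 0.0 along -0.2 side -0.0 Fz -8.0 M [0.03 0.01 0.01] g 11.8
42.2 s -10 act -10.0 lat 0 -0.0 along -0.5 side 0.2 Fz -7.8 M [ 0.02  0.02 -0.05] g 12.3
42.4 s -8 act -7.9 lat 0 -0.0 along -0.3 side -0.2 Fz -8.6 M [-0.01 -0.01 -0.02] g 12.3
42.7 s -6 act -5.8 lat 0 0.0 along 0.4 side -0.5 Fz -9.4 M [0.04 0.01 0.02] g 12.0
42.9 s -4 act -3.9 lat 0 -0.0 along 0.0 side 0.6 Fz -6.9 M [-0.02  0.    0.01] g 11.9
43.2 s -2 act -1.9 lat 0 0.0 along 0.1 side 0.5 Fz -8.0 M [-0.02 -0.03 -0.02] g 12.2
43.4 s 0 act -0.5 lat 0 -0.1 along -2.8 side -0.6 Fz -7.3 M [-0.39 -0.02  0.08] g 11.9
43.7 s 2 act -0.1 lat 0 -0.1 along -6.0 side 1.2 Fz -4.8 M [-1.19  0.28  0.17] g 12.4
43.9 s 4 act 0.1 lat 0 -0.1 along -10.3 side 1.6 Fz -1.3 M [-1.89  0.54  0.21] g 12.3
STOP
4 0
end 43.92 [515.  310.1 164.2] [-1.7951e+02 -5.0000e-02  1.6965e+02] F [-3.4 -9.9 -1.3] M [-1.89  0.54  0.21] 12.3 98.9
```

It reached the stop at s≈0, just as predicted. Now I'll lower onto the runners, keep a light push, release and retreat.

```bash
python3 - <<'E'
from ins import *
P=lambda s,h:[*(H+s*u),76.8+h]
move_l(P(1.0,86.5),speed=25); h=86.5
while h>83:
    h-=.5; move_l(P(1.0,h),speed=15); o=get_obs()
    if o["wrist_force"][2]>0: break
o=st(f"h{h}"); move_l(P(2.5,h),speed=20); st("push")
grip(40); wait(.2); o=st("open")
if o["grip_width"]>35:
    move_l(P(0,h+80),speed=100); wait(.3); st("up")
    for c in("top",): cv2.imwrite("pics/top8.png",get_image(c)[:,:,::-1])
    C=cam("wrist"); np.savez("w8.npz",K=C[0],R=C[1],t=C[2]); cv2.imwrite("pics/w8.png",get_image("wrist")[:,:,::-1])
    from fit import jarfit
    for nme in("jar","jar_in"):
        for d in regions_of(nme,"wrist")[:3]:
            p,r=jarfit(C,np.array(d["extent"]),[515,310],95); q=p-H; print(nme,round(d["score"],2),"rack xy",(q@u).round(1),(q@n).round(1),r.round(1))
E
```

```text
h85.0 44.94 [514.9 309.5 163.2] [-1.7980e+02 -1.0000e-02  1.6963e+02] F [-4.4 -7.3  0.7] M [-1.31  0.52  0.17] 12.2 99.0
push 45.19 [515.  309.6 163.5] [-1.7963e+02 -2.0000e-02  1.6964e+02] F [ -3.8 -10.9   2.1] M [-1.8   0.74  0.16] 12.0 99.3
open 45.77 [515.5 312.8 162. ] [1.7996e+02 2.0000e-02 1.6961e+02] F [ 0.1 -1.  -0.1] M [-0.03 -0.01  0.01] 39.8 0.0
up 47.02 [514.6 309.9 241.1] [-1.7996e+02 -6.0000e-02  1.6960e+02] F [-0.   0.1 -0.3] M [-0.02  0.03 -0.01] 40.0 0.0
jar 0.59 rack xy -57.9 -0.2 [ 1.2  0.4  4.7 -0.6]
jar 0.46 rack xy 61.5 2.0 [-0.4 -0.2  1.7  2.5]
jar_in 0.9 rack xy -183.0 -121.5 [ 5.2  0.7 22.1 21.9]
jar_in 0.89 rack xy 63.8 1.6 [ 0.4 -0.4 -1.4  2.8]
```

The jars are at ±60 in the rack and the hand is clear. To be sure it's fully seated after release, I'll nudge low on the end wall with closed fingers, then retreat and hand in.

```bash
python3 - <<'E'
from ins import *
P=lambda s,z:[*(H+s*u),z]
move_l(P(-135,241),speed=200); grip(2); move_l(P(-135,82),speed=130); wait(.15); f0=get_obs()["wrist_force"][:2]@u
s=-135; move_l(P(-125,82),speed=60); s=-125; ok=True
if abs(get_obs()["wrist_force"][:2]@u-f0)<3:
  while s<-98:
    s+=1.5; move_l(P(s,82),speed=25); o=get_obs(); a=o["wrist_force"][:2]@u-f0; p=(o["tcp_pos"][:2]-H)@u
    print(round(o["t"],1),round(s,1),round(p,1),round(a,1))
    if a<-8: break
move_l(P(-140,82),speed=80); move_l(P(-140,240),speed=150); wait(.3); st("up")
cv2.imwrite("pics/end.png",get_image("top")[:,:,::-1])
for nme in("jar","jar_in","caddy_handle","bottle","can","lid"): print(nme,[(round(d["score"],2),np.round(d["extent"]).tolist()) for d in spot_in(nme,"top")][:4])
E
```

```text
50.6 -123.5 -123.6 -2.2
50.8 -122.0 -122.2 -4.7
51.1 -120.5 -120.7 -4.7
51.3 -119.0 -119.1 -4.6
51.6 -117.5 -117.5 -6.2
51.8 -116.0 -116.8 -9.7
up 53.79 [489.3 172.2 239.3] [-1.7997e+02 -7.0000e-02  1.6960e+02] F [ 0.6  0.3 -0.5] M [ 0.03 -0.02 -0.  ] 1.9 0.0
jar []
jar_in [(0.69, [211.0, 142.0, 23.0, 26.0]), (0.67, [378.0, 243.0, 31.0, 26.0]), (0.28, [106.0, 194.0, 117.0, 112.0])]
caddy_handle [(0.89, [98.0, 192.0, 90.0, 76.0])]
bottle [(0.67, [379.0, 206.0, 38.0, 21.0])]
can [(0.79, [369.0, 130.0, 62.0, 49.0])]
lid [(0.71, [250.0, 128.0, 23.0, 22.0])]
```

```bash
python3 -c "
from station import *
print(sign_off())"
```

```text
the job is handed in; nothing more can be done
None
```

I handed the job in at about 54 s: the loose jar stands in the caddy's empty cell, and the caddy was slid home and pushed firmly against the back panel. The bottle, can and lid show no movement in the top view.

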